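# Move three drying beakers on one step: hotplate, cooling block, balance

## Task

Three porcelain beakers are being dried to constant weight and each is due at its next station: the red-rimmed one goes from the hotplate to the cooling block, the yellow-rimmed one from the cooling block to the balance, and the green-rimmed one from the balance to the hotplate, each set down gently (not dropped), upright and in the middle. A station has room for one beaker only, so stand one of them on the cork mat on the way; the red-rimmed one is hot and must never stand on the balance. Leave the all-white beaker and the screw-cap jar where they are.

Things in the scene. Friction and masses are not known exactly. Their poses are not given: they have to be found in the camera images.
- beaker_red: round open porcelain beaker, white below with a red rim: 52 mm outside diameter, 72 mm high, straight 4 mm walls, floor 5 mm thick, about 140 g; the red glaze covers the top 20 mm outside and inside, with a small pouring lip. Origin: centre of its underside; z up. Starts on the hotplate.
- beaker_yellow: round open porcelain beaker, white below with a yellow rim: 52 mm outside diameter, 72 mm high, straight 4 mm walls, floor 5 mm thick, about 140 g; the yellow glaze covers the top 20 mm outside and inside, with a small pouring lip. Origin: centre of its underside; z up. Starts on the cooling block.
- beaker_green: round open porcelain beaker, white below with a green rim: 52 mm outside diameter, 72 mm high, straight 4 mm walls, floor 5 mm thick, about 140 g; the green glaze covers the top 20 mm outside and inside, with a small pouring lip. Origin: centre of its underside; z up. Starts on the balance.
- hotplate: hotplate stirrer, fixed: grey housing 210 x 150 mm with two black knobs on its front (-x) face, carrying a white square ceramic plate, 140 x 140 mm, with a grey circle round its middle; the plate's flat top is 100 mm above the bench. Origin: at bench height under the centre of the plate (the housing reaches 145 mm to -x of it with the knobs, 85 mm to +x, 75 mm to either side); z up
- cooling_block: cooling block, fixed: square finned aluminium block, 130 x 130 mm, flat top 45 mm above the bench with a dark circle round its middle. Origin: at bench height under its centre; z up
- balance: top-pan balance, fixed: white housing 205 x 150 mm, display and keys at its front (-x) end, round flat steel pan of 120 mm diameter, its top 70 mm above the bench. Origin: at bench height under the pan's centre (housing reaches 123 mm to -x of it, 83 mm to +x, 75 mm to either side); z up. A small brown bottle, 75 mm high, stands on the bench 160 mm in front of the origin
- cork_mat: cork mat, fixed: flat brown disc, 110 mm diameter, 8 mm thick, empty at the start: the free place. Origin: centre of its underside, at bench height; z up
- beaker_white: bystander: beaker of the same make and size (52 mm diameter, 72 mm high) but all white; stands on the bench a short way in front (-x) of the cooling block, about 120 mm centre to centre; to be left alone. Origin: centre of its underside; z up
- jar: bystander: clear glass jar with a black screw cap, 62 mm diameter, 80 mm high, on the bench a short way in front (-x) of the cork mat, about 120 mm centre to centre; to be left alone. Origin: centre of its underside; z up

How it is judged:
On the way:
1. one of the three beakers stands on the cork mat, let go (((horizontal distance between beaker_red and cork_mat below 0.03 m and z of beaker_red in the frame of cork_mat between 0.004 and 0.012 m and angle between beaker_red's own z axis and vertical below 0.1 rad and contact force between beaker_red and the fingers below 0.05 N) or (horizontal distance between beaker_yellow and cork_mat below 0.03 m and z of beaker_yellow in the frame of cork_mat between 0.004 and 0.012 m and angle between beaker_yellow's own z axis and vertical below 0.1 rad and contact force between beaker_yellow and the fingers below 0.05 N) or (horizontal distance between beaker_green and cork_mat below 0.03 m and z of beaker_green in the frame of cork_mat between 0.004 and 0.012 m and angle between beaker_green's own z axis and vertical below 0.1 rad and contact force between beaker_green and the fingers below 0.05 N))), for 0.2 s.
At the end, for the whole second after the job is handed in: The red-rimmed beaker stands on the cooling block, the yellow-rimmed one on the balance pan and the green-rimmed one on the hotplate, each within 15 mm of the middle of its station, resting on its top (within 4 mm), upright (within 0.1 rad), at rest and let go (horizontal distance between beaker_red and cooling_block below 0.015 m and z of beaker_red in the frame of cooling_block between 0.041 and 0.049 m and angle between each of beaker_red, beaker_yellow, beaker_green's own z axis and vertical below 0.1 rad and linear speed of each of beaker_red, beaker_yellow, beaker_green below 0.02 m/s and angular speed of each of beaker_red, beaker_yellow, beaker_green below 0.2 rad/s and horizontal distance between beaker_yellow and balance below 0.015 m and z of beaker_yellow in the frame of balance between 0.066 and 0.074 m and horizontal distance between beaker_green and hotplate below 0.015 m and z of beaker_green in the frame of hotplate between 0.096 and 0.104 m); the robot touches nothing.
It fails at once if the hot red-rimmed beaker is stood on the balance (contact force between beaker_red and balance above 0.05 N).
It fails at once if a beaker is dropped or thrown (moves faster than 0.5 m/s out of the fingers, a fall of some 13 mm) ((linear speed of beaker_red above 0.5 m/s and contact force between beaker_red and the fingers below 0.01 N) or (linear speed of beaker_yellow above 0.5 m/s and contact force between beaker_yellow and the fingers below 0.01 N) or (linear speed of beaker_green above 0.5 m/s and contact force between beaker_green and the fingers below 0.01 N)).
It fails at once if the white beaker or the jar is shifted more than 25 mm or tipped (distance of any of beaker_white, jar from where it was at the start of the episode above 0.025 m or angle between any of beaker_white, jar's own z axis and vertical above 0.3 rad).
It also fails if it takes over 115 s, if anything falls off the work surface, if the arm or the gripper's body presses on something with over 40 N, if the wrist force passes 120 N, or if a joint passes its speed limit or range.

## Robot

A 6-joint arm with a two-finger parallel gripper is mounted at the origin on the work surface. World frame = base frame: x ahead of the robot, y to its left, z up, the work surface at z = 0. Lengths are in m, angles in rad, forces in N, time in s.
With the tool pointing down it reaches from about 0.275 to 0.75 m from the base axis. Payload 10.2 kg.
Tool frame: the origin (TCP) lies at the very end of the fingers, on their centre line; the grasp point (between the pads) lies 19 mm behind it; z points along the fingers, y is the line along which they close (so a half turn about z gives the same grasp; the last joint's range is limited). The gripper opens to 85 mm and grips with 20 to 120 N. Pads are 22 mm wide; open, the fingers measure 114 mm over their backs; the gripper's body (76 mm by 85 mm) begins 54 mm behind the grasp point. The pads swing forward as they close: fully open they stand 13 mm farther back than shut.
Start: joints at [-1.444, 0.313, 1.498, -0, 1.331, -0.223], TCP at [0.18, -0.493, 0.231] pointing down, gripper open.
Joint ranges: [-2.94, 2.94], [-0.97, 2.17], [0.19, 2.56], [-1.23, 4.37], [0.02, 3.11], [-2.88, 2.88]. Speed limits (rad/s): [2.39, 2.39, 3.01, 3.14, 3.14, 3.14].

## Interface

Orientations are given as a rotation vector (axis times angle).
In Python, from plant import bot gives the robot as it stands. The module is installed in compiled form; this text tells all that it offers.
- The arm moves only by the shell command python3 -m inch 'ROWS' [OPENING] [FORCE]. ROWS is JSON, a list that holds one entry, the list of rows, each a list of 6 numbers: the shift along the tool's x, y, z as a fraction of full scale, then the turn, a rotation vector about the tool's x, y, z as a fraction of full scale. A call has 1 to 8 rows; each row is the pose to reach, as a shift and turn from the pose commanded when the call began, along the tool's axes at that moment; what a row does not reach only later rows make up. Full scale, the value 1, is 200 mm for a shift and pi/2 rad for a turn. A row lasts 1/12 s, in which the tool goes at most 41.7 mm and 7.16 degrees, less where a joint would pass 70% of its speed; a pose out of reach is approached as far as the arm can. A call with a number of a shift or a turn outside -1 to 1 is refused whole. A call with a gripper value outside its range is refused whole. OPENING is the closure, from -1 (fully open) to 1 (shut), set as the call begins (- or left out, the last holds). The fingers move at their own pace and stop on an object; FORCE is the grip in N (left out, the last holds). Time passes only in rows, so rows that repeat a pose let the fingers close. It gives the time, the measured TCP pose, the force, the opening and the grip force at its end, in the units of the state.
- bot.sense(): the state, without advancing time (a new reading comes with each control period).
- bot.read_camera(name): name is "scene" or "top" or "wrist"; returns (picture, depth): 400x640x3 uint8, blue, green, red; 400x640 float32, m along the optical axis (not along the pixel's ray), 0 where there is no reading.
- bot.camera_params(name): a dict with "fx", "fy", "cx", "cy" (pixels), "D" ([k1, k2, p1, p2, k3] as OpenCV has them; the pictures are not rectified), "R" (3x3) and "t" (3): a world point X has camera coordinates R X + t; the wrist camera has in their place "tool_from_camera" (4x4, takes a point from camera to tool coordinates, whose origin is the TCP and whose axes are the flange's). Camera axes: x right, y down, z forward; pixel columns grow to the right and rows downward; lengths in m; the calibration is good to about 2 mm. A picture is of the moment at which its call begins: read the wrist's pose just before it. camera_params takes no time and is no camera call.
- bot.close_job(): hands the job in; it is judged then, once.
Trained networks look in the newest picture that a camera, given by its name, has taken for a name from the list of things; names that differ only in an ending like _2 or _b are one class to them, and where a whole thing is asked for, a point or a joint stands for the part that bears it (a point fixed in the world has none). Each returns a list of dicts, best first, with "conf" (0 to 1); they miss things now and then, are a little off and sometimes report something else, mostly with a low value. They report only what shows in the picture. A call takes as long as a camera call.
- bot.trace(thing, camera): "pixels" (400x640 bool, what is visible of it) and "rect" ([left, top, right, bottom] in pixels, round what is visible of it).
The state is a dict: "clock": time; "joint_pos": joint angles; "qvel": joint speeds; "joint_efforts": joint torques, N m; "tool_pos": TCP position; "orientation": TCP orientation; "wrist_force": force on the tool from outside, world axes, zero at the start; "torque": the same for the moment, N m; "opening": finger opening in m; "gripper_force": force on a finger pad.
Only numpy, scipy, OpenCV 4.12 (cv2) and the standard library are available. Lean on these libraries where they do the work, as an engineer would, in place of code of your own. Each camera call takes 0.05 s, during which the arm holds its last target. There are 200 camera calls.

## Working session

There is one attempt and no reset: what is moved stays moved. The work goes in short steps, Python scripts to look and compute and a shell command to move; the robot and the scene stay as the last step left them, time stands still between calls to the robot, and variables do not carry over. Pictures are saved under pics/ and viewed, at most 14 in all, crops included, and the job is handed in when it is done.

```bash
mkdir -p pics
cat > h.py <<'E'
import numpy as np, cv2
from plant import bot
def cloud(cam,d,p=None):
    p=p or bot.camera_params(cam)
    K=np.array([[p['fx'],0,p['cx']],[0,p['fy'],p['cy']],[0,0,1]]);
    v,u=np.mgrid[0:400,0:640]
    n=cv2.undistortPoints(np.stack([u,v],-1).reshape(-1,1,2).astype(np.float64),K,np.array(p['D'],float)).reshape(400,640,2)
    P=np.dstack([n[...,0]*d,n[...,1]*d,d])
    return (P-np.array(p['t']).ravel())@np.array(p['R'])
E
python3 - <<'E'
from h import *
print(bot.sense())
for c in('top','scene'):
    im,d=bot.read_camera(c); cv2.imwrite(f'pics/{c}0.png',im); P=cloud(c,d); np.save(f'{c}.npy',P)
    for n in 'beaker_red beaker_yellow beaker_green hotplate cooling_block balance cork_mat beaker_white jar'.split():
        for r in bot.trace(n,c)[:2]:
            m=r['pixels']&(d>0); Q=P[m]
            if len(Q)==0: print(c,n,r['conf'],'nodepth');continue
            zt=np.percentile(Q[:,2],97); T=Q[Q[:,2]>zt-.006]
            (cx,cy),_,_=cv2.minAreaRect(T[:,:2].astype(np.float32))
            print(c,n,round(r['conf'],2),r['rect'],'ztop',round(zt,3),'mid',round(cx,3),round(cy,3),'ext',T.min(0).round(3)[:2],T.max(0).round(3)[:2])
E
```

```text
{'clock': 0.0, 'joint_pos': array([-1.44437579e+00,  3.13459257e-01,  1.49846023e+00,  1.41660487e-06,
        1.33099129e+00, -2.23392155e-01]), 'qvel': array([-1.89626651e-03, -7.81733356e-04,  1.81871651e-05,  1.25320902e-03,
        5.15140791e-04,  2.13367387e-03]), 'joint_efforts': array([ 1.29792884e-04, -4.12266254e+01, -2.59741187e+01, -1.36932263e-04,
        4.24539248e-03, -3.46801787e-08]), 'tool_pos': array([ 0.17988772, -0.49293924,  0.23072163]), 'orientation': array([-3.09236454e+00, -5.46457502e-01, -1.02466462e-04]), 'wrist_force': array([ 0.47960589, -0.17338735, -1.00822022]), 'torque': array([ 0.0163572 , -0.00597448, -0.00893645]), 'gripper_force': 0.0, 'opening': 0.08545212457532973}
top beaker_red 0.56 [438.0, 200.6, 463.4, 222.2] ztop 0.173 mid 0.462 -0.382 ext [ 0.437 -0.407] [ 0.494 -0.356]
top beaker_yellow 0.64 [196.1, 206.6, 218.3, 220.7] ztop 0.119 mid 0.457 0.357 ext [0.433 0.326] [0.48  0.382]
top beaker_green 0.67 [349.9, 165.4, 367.1, 187.1] ztop 0.144 mid 0.576 -0.12 ext [ 0.548 -0.145] [ 0.602 -0.096]
top hotplate 0.82 [403.8, 189.0, 468.3, 265.3
[... 1229 characters left out ...]
.461 -0.375 ext [ 0.382 -0.454] [ 0.542 -0.296]
scene cooling_block 0.57 [389.3, 147.8, 447.7, 190.7] ztop 0.048 mid 0.464 0.364 ext [0.389 0.291] [0.536 0.429]
scene balance 0.58 [241.7, 208.9, 333.7, 299.1] ztop 0.072 mid 0.586 -0.121 ext [ 0.523 -0.179] [ 0.641 -0.06 ]
scene cork_mat 0.84 [360.5, 202.9, 396.1, 234.8] ztop 0.011 mid 0.565 0.145 ext [0.511 0.091] [0.62 0.2 ]
scene beaker_white 0.61 [394.8, 125.5, 415.9, 152.5] ztop 0.073 mid 0.39 0.378 ext [0.325 0.328] [0.444 0.421]
scene jar 0.66 [352.9, 165.2, 380.4, 199.1] ztop 0.082 mid 0.444 0.182 ext [0.415 0.15 ] [0.474 0.213]
scene jar 0.54 [136.2, 205.8, 214.2, 302.5] ztop 0.102 mid 0.461 -0.375 ext [ 0.382 -0.454] [ 0.542 -0.296]
```

Run:
```python
import cv2,numpy as np
a=cv2.imread('pics/top0.png')[140:270,170:480]; b=cv2.imread('pics/scene0.png')[110:310,120:460]
a=cv2.resize(a,(798,335),interpolation=2); b=cv2.resize(b,(440,259));c=np.zeros((600,800,3),np.uint8);c[:335,:798]=a;c[336:595,:440]=b
cv2.imwrite('pics/v0.png',c)
```

```text
(no output)
```

View pics/v0.png

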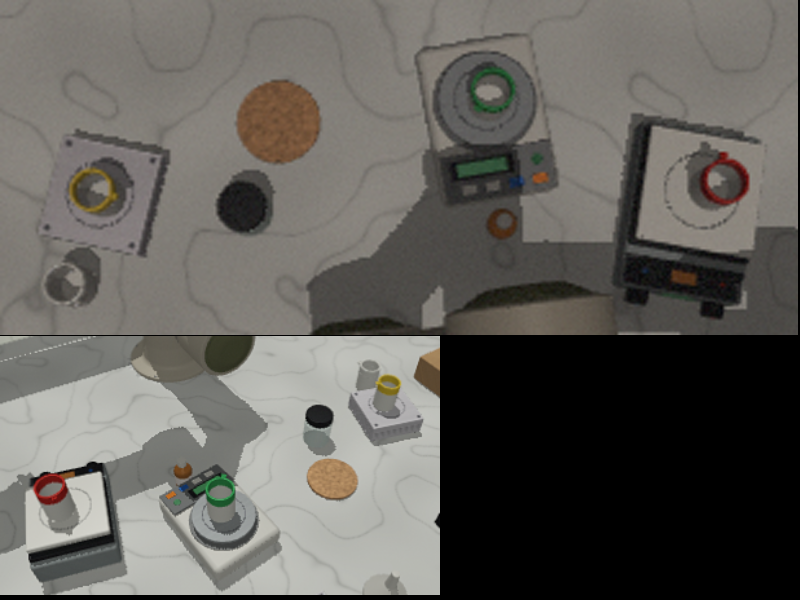

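```bash
python3 - <<'E'
from h import *
from scipy.optimize import least_squares
for c in('top','scene'):
    P=np.load(c+'.npy')
    for n,x,y,z in(('red',.462,-.382,.173),('yel',.457,.357,.118),('grn',.576,-.121,.143)):
        Q=P[(abs(P[...,2]-z)<.005)&(np.hypot(P[...,0]-x,P[...,1]-y)<.04)][:,:2]
        s=least_squares(lambda p:np.hypot(Q[:,0]-p[0],Q[:,1]-p[1])-.024,[x,y],loss='soft_l1',f_scale=.002)
        e=Q-s.x; r=np.hypot(*e.T); f=e[r>.028]
        print(c,n,len(Q),s.x.round(4),'lip dir',np.degrees(np.arctan2(*(f.mean(0)[::-1]))).round() if len(f) else None,len(f))
E
python3 -m inch '[[[0,0,-0.1,0,0,0],[0,0,-0.1,0,0,0.08],[0,0,-0.1,0,0,0.15],[0,0,-0.1,0,0,0.222],[0,0,-0.1,0,0,0.222]]]' -1 40
```

```text
top red 81 [ 0.4625 -0.3812] lip dir 5.0 6
top yel 72 [0.4571 0.3573] lip dir -105.0 5
top grn 72 [ 0.575  -0.1199] lip dir 144.0 5
scene red 143 [ 0.4638 -0.3833] lip dir 4.0 11
scene yel 83 [0.4573 0.3552] lip dir -117.0 5
scene grn 131 [ 0.5767 -0.122 ] lip dir 142.0 6
clock: 1.42
tool_pos: [0.1799, -0.4932, 0.2513]
orientation: [3.142, -0.004, 0.0]
wrist_force: [0.8, -0.7, 0.3]
opening: 0.0856
gripper_force: 0.0
```

```bash
python3 -m inch '[[[0.1,-0.1,0,0,0,0],[0.3,-0.3,0,0,0,0],[0.5,-0.5,0,0,0,0],[0.7,-0.7,0,0,0,0],[0.85,-0.85,0,0,0,0],[1,-1,0,0,0,0],[1,-1,0,0,0,0],[1,-1,0,0,0,0]]]' >/dev/null
python3 -m inch '[[[0.08,-0.2,0,0,0,0],[0.16,-0.4,0,0,0,0],[0.24,-0.6,0,0,0,0],[0.32,-0.8,0,0,0,0],[0.4,-1,0,0,0,0],[0.4,-1,0,0,0,0]]]' 
python3 -m inch '[[[0,-0.2,0,0,0,0],[0,-0.4,0,0,0,0],[0,-0.6,0,0,0,0],[0,-0.8,0,0,0,0],[0,-1,0,0,0,0],[0,-1,0,0,0,0]]]' 
python3 -m inch '[[[0,-0.2,0,0,0,-0.07],[0,-0.4,0,0,0,-0.14],[0,-0.6,0,0,0,-0.21],[0,-0.8,0,0,0,-0.28],[0,-0.95,0,0,0,-0.35],[0,-1,0,0,0,-0.42],[0,-1,0,0,0,-0.49],[0,-1,0,0,0,-0.5]]]'
```

```text
clock: 2.58
tool_pos: [0.4605, -0.0883, 0.2515]
orientation: [-3.14, -0.015, -0.001]
wrist_force: [0.5, -0.4, 0.5]
opening: 0.0855
gripper_force: 0.0
clock: 3.08
tool_pos: [0.4586, 0.1121, 0.2514]
orientation: [-3.14, -0.016, -0.0]
wrist_force: [0.6, -0.7, -0.2]
opening: 0.0855
gripper_force: 0.0
clock: 3.75
tool_pos: [0.4592, 0.3071, 0.2509]
orientation: [2.897, 1.215, -0.001]
wrist_force: [-0.2, -0.4, -0.3]
opening: 0.0857
gripper_force: 0.0
```

```bash
cat > go.py <<'E'
import sys; from h import *
from scipy.spatial.transform import Rotation as R
s=bot.sense(); r=R.from_rotvec(s['orientation']); a=list(map(float,sys.argv[1:]))
print('pos',np.round(s['tool_pos'],4),'t',s['clock'])
prev=None
for i in range(0,len(a),4):
    x,y,z,yaw=a[i:i+4]; w=R.from_euler('z',yaw,degrees=True)*R.from_rotvec([np.pi,0,0])
    print((r.inv().apply(np.array([x,y,z])-s['tool_pos'])/.2).round(3),'turn',((r.inv()*w).as_rotvec()/(np.pi/2)).round(3))
    s=dict(s,tool_pos=np.array([x,y,z])); r=w
E
python3 go.py .457 .3565 .15 45 .457 .3565 .070 45
```

```text
pos [0.4592 0.3071 0.2509] t 3.75
[ 0.169 -0.181  0.504] turn [0.    0.    0.006]
[-0.  -0.   0.4] turn [0. 0. 0.]
```

```bash
python3 -m inch '[[[0.08,-0.09,0.1,0,0,0],[0.169,-0.181,0.3,0,0,0],[0.169,-0.181,0.45,0,0,0],[0.169,-0.181,0.504,0,0,0.006],[0.169,-0.181,0.504,0,0,0.006]]]' 
python3 -m inch '[[[0,0,0.1,0,0,0],[0,0,0.2,0,0,0],[0,0,0.3,0,0,0],[0,0,0.37,0,0,0],[0,0,0.4,0,0,0],[0,0,0.4,0,0,0]]]'
python3 - <<'E'
from h import *
im,d=bot.read_camera('wrist'); cv2.imwrite('pics/w1.png',im)
im,d=bot.read_camera('scene'); cv2.imwrite('pics/s1.png',im[100:220,340:500].repeat(4,0).repeat(4,1))
E
```

```text
clock: 4.17
tool_pos: [0.4566, 0.3552, 0.148]
orientation: [2.908, 1.187, -0.009]
wrist_force: [-0.3, -0.3, 0.2]
opening: 0.0854
gripper_force: 0.0
clock: 4.67
tool_pos: [0.4581, 0.356, 0.0713]
orientation: [2.908, 1.188, 0.001]
wrist_force: [0.8, -0.1, -0.8]
opening: 0.0853
gripper_force: 0.0
```

View pics/w1.png

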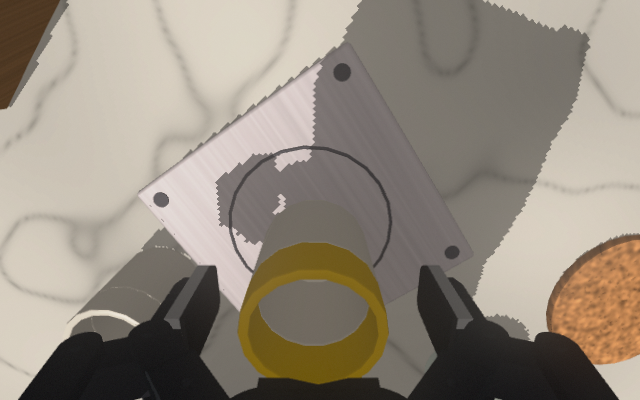

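View pics/s1.png

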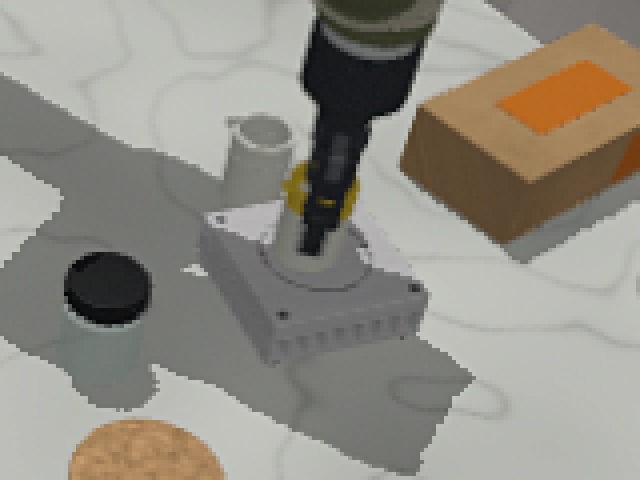

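The wrist view shows the yellow rim (centre about 314,320) midway between the fingers at 210 and 430. The scene view confirms the white beaker is clear.

```bash
python3 -m inch '[[[0,0,0,0,0,0],[0,0,0,0,0,0],[0,0,0,0,0,0],[0,0,0,0,0,0],[0,0,0,0,0,0],[0,0,0,0,0,0],[0,0,0,0,0,0],[0,0,0,0,0,0]]]' 1 40
python3 -m inch '[[[0,0,-0.05,0,0,0],[0,0,-0.15,0,0,0],[0,0,-0.28,0,0,0],[0,0,-0.4,0,0,0],[0,0,-0.45,0,0,0],[0,0,-0.5,0,0,0],[0,0,-0.5,0,0,0]]]'
python3 - <<'E'
from h import *
im,d=bot.read_camera('scene'); cv2.imwrite('pics/s2.png',im[80:220,300:500].repeat(3,0).repeat(3,1))
E
python3 go.py .51 .25 .17 30 .563 .146 .17 0 .563 .146 .037 0
```

```text
clock: 5.43
tool_pos: [0.4577, 0.3568, 0.0716]
orientation: [2.907, 1.19, 0.003]
wrist_force: [-0.5, -0.6, 4.9]
opening: 0.0512
gripper_force: 41.6
clock: 6.02
tool_pos: [0.4577, 0.3568, 0.1719]
orientation: [-2.907, -1.19, -0.003]
wrist_force: [0.3, 0.7, -1.7]
opening: 0.0515
gripper_force: 42.3
pos [0.4573 0.3566 0.1705] t 6.0667
[-0.186  0.565  0.002] turn [ 0.    -0.     0.161]
[-0.031  0.583  0.   ] turn [ 0.    -0.     0.333]
[ 0.    -0.     0.665] turn [0. 0. 0.]
```

View pics/s2.png

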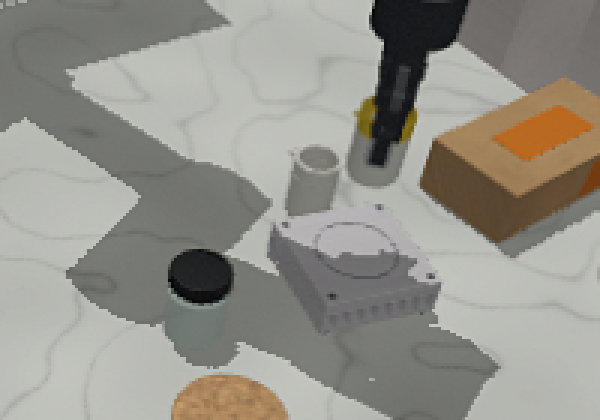

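```bash
python3 -m inch '[[[-0.03,0.1,0,0,0,0.03],[-0.07,0.22,0,0,0,0.08],[-0.13,0.38,0,0,0,0.12],[-0.17,0.5,0,0,0,0.16],[-0.186,0.565,0.002,0,0,0.161],[-0.186,0.565,0.002,0,0,0.161]]]' >/dev/null
python3 -m inch '[[[0,0.12,0,0,0,0.06],[-0.01,0.27,0,0,0,0.12],[-0.02,0.42,0,0,0,0.18],[-0.03,0.54,0,0,0,0.24],[-0.031,0.583,0,0,0,0.3],[-0.031,0.583,0,0,0,0.333],[-0.031,0.583,0,0,0,0.333]]]'
python3 go.py .563 .146 .060 0 .563 .146 .0355 0
```

```text
clock: 7.15
tool_pos: [0.5626, 0.1464, 0.1691]
orientation: [-3.141, -0.001, 0.003]
wrist_force: [0.1, 0.3, -2.3]
opening: 0.0516
gripper_force: 42.5
pos [0.5626 0.1464 0.1691] t 7.15
[0.003 0.002 0.546] turn [-0.     0.001  0.   ]
[ 0.    -0.     0.122] turn [0. 0. 0.]
```

```bash
python3 -m inch '[[[0,0,0.1,0,0,0],[0,0,0.22,0,0,0],[0,0,0.34,0,0,0],[0,0,0.45,0,0,0],[0,0,0.52,0,0,0],[0,0,0.546,0,0,0],[0,0,0.546,0,0,0]]]' >/dev/null
python3 -m inch '[[[0,0,0.03,0,0,0],[0,0,0.06,0,0,0],[0,0,0.09,0,0,0],[0,0,0.105,0,0,0],[0,0,0.115,0,0,0],[0,0,0.122,0,0,0],[0,0,0.122,0,0,0],[0,0,0.122,0,0,0]]]'
```

```text
clock: 8.4
tool_pos: [0.5631, 0.1459, 0.0367]
orientation: [-3.142, -0.002, -0.0]
wrist_force: [0.8, 0.0, -1.7]
opening: 0.0514
gripper_force: 42.5
```

```bash
python3 -m inch '[[[0,0,0.005,0,0,0],[0,0,0.008,0,0,0],[0,0,0.008,0,0,0]]]'
python3 -m inch '[[[0,0,0,0,0,0],[0,0,0,0,0,0],[0,0,0,0,0,0],[0,0,0,0,0,0],[0,0,0,0,0,0],[0,0,0,0,0,0]]]' -1 
python3 -m inch '[[[0,0,-0.1,0,0,0],[0,0,-0.3,0,0,0],[0,0,-0.5,0,0,0],[0,0,-0.7,0,0,0],[0,0,-0.9,0,0,0],[0,0,-0.95,0,0,0]]]'
python3 - <<'E'
from h import *
im,d=bot.read_camera('scene'); cv2.imwrite('pics/s3.png',im[80:280,240:500].repeat(3,0).repeat(3,1))
E
python3 go.py .51 0 .24 0 .463 -.2 .24 0 .463 -.3815 .24 0 .463 -.3815 .1265 0
```

```text
clock: 8.65
tool_pos: [0.563, 0.1459, 0.0349]
orientation: [-3.142, -0.002, 0.0]
wrist_force: [-0.3, -0.2, -1.8]
opening: 0.0512
gripper_force: 42.5
clock: 9.15
tool_pos: [0.563, 0.1459, 0.035]
orientation: [-3.142, -0.002, -0.0]
wrist_force: [0.3, 0.3, -0.3]
opening: 0.0854
gripper_force: 0.0
clock: 9.65
tool_pos: [0.5647, 0.146, 0.2318]
orientation: [-3.141, -0.002, -0.016]
wrist_force: [0.7, 0.7, 0.0]
opening: 0.0857
gripper_force: 0.0
pos [0.5646 0.1461 0.2307] t 9.7
[-0.274  0.73  -0.049] turn [-0.    -0.006  0.001]
[-0.235  1.     0.   ] turn [0. 0. 0.]
[0.    0.908 0.   ] turn [0. 0. 0.]
[ 0.    -0.     0.567] turn [0. 0. 0.]
```

View pics/s3.png

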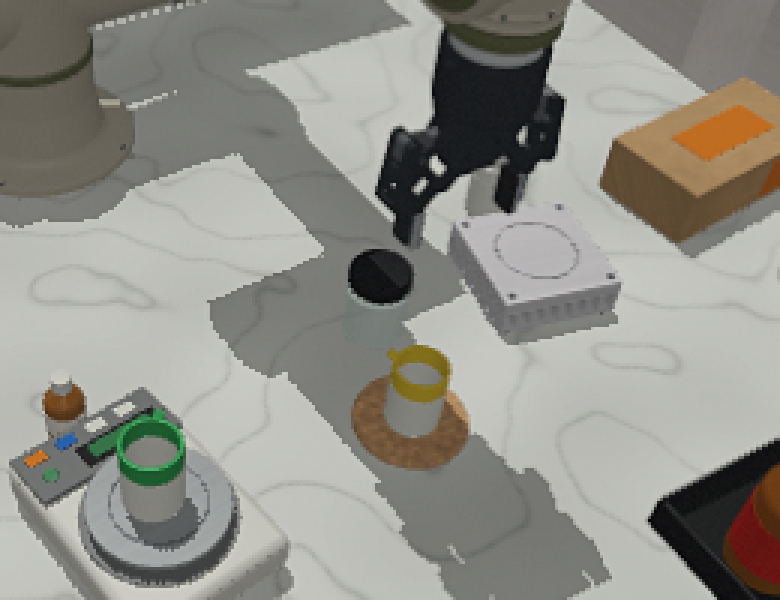

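The yellow beaker stands upright on the cork mat (crop pixel 415,410). Next is the red one.

```bash
python3 -m inch '[[[-0.07,0.18,-0.02,0,0,0],[-0.14,0.37,-0.04,0,0,0],[-0.21,0.56,-0.05,0,0,0],[-0.274,0.73,-0.05,0,0,0],[-0.274,0.73,-0.05,0,0,0]]]' >/dev/null
python3 -m inch '[[[-0.05,0.2,0,0,0,0],[-0.1,0.4,0,0,0,0],[-0.14,0.6,0,0,0,0],[-0.19,0.8,0,0,0,0],[-0.235,1,0,0,0,0],[-0.235,1,0,0,0,0]]]' >/dev/null
python3 -m inch '[[[0,0.2,0,0,0,0],[0,0.4,0,0,0,0],[0,0.6,0,0,0,0],[0,0.8,0,0,0,0],[0,0.908,0,0,0,0],[0,0.908,0,0,0,0],[0,0.908,0,0,0,0]]]'
python3 go.py .463 -.3815 .1265 0
```

```text
clock: 11.2
tool_pos: [0.4616, -0.382, 0.2333]
orientation: [-3.14, 0.0, 0.002]
wrist_force: [0.7, 1.0, -0.1]
opening: 0.0853
gripper_force: 0.0
pos [ 0.4616 -0.382   0.2333] t 11.2
[ 0.008 -0.001  0.534] turn [-0.001  0.001 -0.   ]
```

```bash
python3 -m inch '[[[0.008,0,0.1,0,0,0],[0.008,0,0.22,0,0,0],[0.008,0,0.34,0,0,0],[0.008,0,0.45,0,0,0],[0.008,0,0.52,0,0,0],[0.008,0,0.534,0,0,0],[0.008,0,0.534,0,0,0]]]'
python3 - <<'E'
from h import *
im,d=bot.read_camera('wrist'); cv2.imwrite('pics/w4.png',im)
E
```

```text
clock: 11.78
tool_pos: [0.4635, -0.3804, 0.1275]
orientation: [-3.14, -0.004, 0.002]
wrist_force: [0.2, 0.2, 0.4]
opening: 0.0853
gripper_force: 0.0
```

View pics/w4.png

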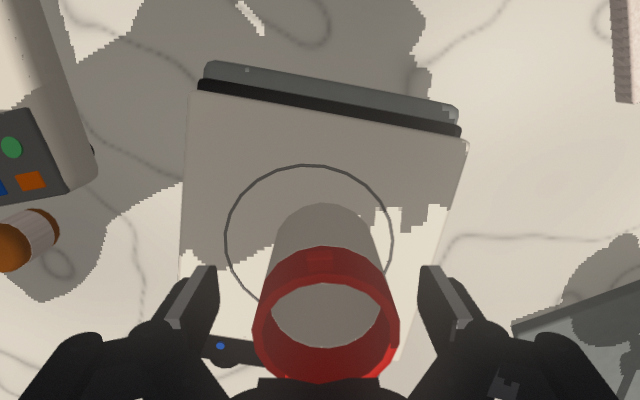

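```bash
python3 -m inch '[[[0,0,0,0,0,0],[0,0,0,0,0,0],[0,0,0,0,0,0],[0,0,0,0,0,0],[0,0,0,0,0,0],[0,0,0,0,0,0],[0,0,0,0,0,0],[0,0,0,0,0,0]]]' 1 40
python3 -m inch '[[[0,0,-0.05,0,0,0],[0,0,-0.13,0,0,0],[0,0,-0.22,0,0,0],[0,0,-0.3,0,0,0],[0,0,-0.35,0,0,0],[0,0,-0.37,0,0,0],[0,0,-0.37,0,0,0]]]' 
python3 go.py .463 -.19 .20 0 .463 0 .2 0 .463 .19 .2 0 .463 .366 .2 0
python3 -c "
import numpy as np
P=np.load('scene.npy').reshape(-1,3);Q=P[(P[:,1]>.44)&(P[:,1]<.7)&(P[:,0]>.25)&(P[:,0]<.65)&(P[:,2]>.03)];print(Q.min(0),Q.max(0))"
```

```text
clock: 12.5
tool_pos: [0.4637, -0.382, 0.1293]
orientation: [3.14, 0.002, 0.002]
wrist_force: [-0.7, 1.2, 6.0]
opening: 0.0514
gripper_force: 41.5
clock: 13.08
tool_pos: [0.4635, -0.3819, 0.2028]
orientation: [3.141, 0.002, 0.001]
wrist_force: [-0.7, 0.7, -1.8]
opening: 0.0516
gripper_force: 42.2
pos [ 0.4635 -0.3819  0.2028] t 13.0833
[-0.001 -0.96   0.013] turn [ 0.001 -0.     0.001]
[ 0.   -0.95 -0.  ] turn [0. 0. 0.]
[ 0.   -0.95 -0.  ] turn [0. 0. 0.]
[ 0.   -0.88 -0.  ] turn [0. 0. 0.]
[0.35960561 0.5337854  0.03002126] [0.63577878 0.69945425 0.19359266]
```

```bash
python3 -m inch '[[[0,-0.08,0,0,0,0],[0,-0.22,0,0,0,0],[0,-0.4,0,0,0,0],[0,-0.6,0,0,0,0],[0,-0.78,0,0,0,0],[0,-0.96,0.01,0,0,0]]]' >/dev/null
python3 -m inch '[[[0,-0.19,0,0,0,0],[0,-0.38,0,0,0,0],[0,-0.57,0,0,0,0],[0,-0.76,0,0,0,0],[0,-0.95,0,0,0,0]]]' >/dev/null
python3 -m inch '[[[0,-0.19,0,0,0,0],[0,-0.38,0,0,0,0],[0,-0.57,0,0,0,0],[0,-0.76,0,0,0,0],[0,-0.95,0,0,0,0]]]' >/dev/null
python3 -m inch '[[[0,-0.19,0,0,0,0],[0,-0.38,0,0,0,0],[0,-0.56,0,0,0,0],[0,-0.72,0,0,0,0],[0,-0.83,0,0,0,0],[0,-0.88,0,0,0,0],[0,-0.88,0,0,0,0]]]'
python3 go.py .463 .366 .08 0 .463 .366 .0745 0
```

```text
clock: 15.0
tool_pos: [0.4619, 0.3674, 0.1988]
orientation: [3.141, 0.005, -0.003]
wrist_force: [0.2, -0.2, -1.9]
opening: 0.0521
gripper_force: 42.4
pos [0.4619 0.3674 0.1988] t 15.0
[0.007 0.006 0.594] turn [0.    0.001 0.002]
[ 0.    -0.     0.028] turn [0. 0. 0.]
```

```bash
python3 -m inch '[[[0.004,0.006,0.08,0,0,0],[0.004,0.006,0.2,0,0,0],[0.004,0.006,0.33,0,0,0],[0.004,0.006,0.45,0,0,0],[0.004,0.006,0.54,0,0,0],[0.004,0.006,0.58,0,0,0],[0.004,0.006,0.594,0,0,0],[0.004,0.006,0.594,0,0,0]]]'
python3 -m inch '[[[0,0,0.01,0,0,0],[0,0,0.02,0,0,0],[0,0,0.028,0,0,0],[0,0,0.028,0,0,0],[0,0,0.028,0,0,0]]]'
```

```text
clock: 15.67
tool_pos: [0.4637, 0.3642, 0.0814]
orientation: [3.141, 0.0, -0.0]
wrist_force: [0.5, 0.5, -1.5]
opening: 0.0517
gripper_force: 42.4
clock: 16.08
tool_pos: [0.4634, 0.365, 0.0759]
orientation: [-3.141, -0.002, -0.0]
wrist_force: [-0.5, -0.8, -2.2]
opening: 0.0515
gripper_force: 42.4
```

```bash
python3 -m inch '[[[0,0,0.005,0,0,0],[0,0,0.012,0,0,0],[0,0,0.012,0,0,0]]]'
```

```text
clock: 16.33
tool_pos: [0.4636, 0.3651, 0.0744]
orientation: [-3.141, -0.002, -0.002]
wrist_force: [-2.2, -2.1, 7.1]
opening: 0.0517
gripper_force: 43.0
```

```bash
python3 -m inch '[[[0,0,0,0,0,0],[0,0,0,0,0,0],[0,0,0,0,0,0],[0,0,0,0,0,0],[0,0,0,0,0,0],[0,0,0,0,0,0]]]' -1 
python3 -m inch '[[[0,0,-0.1,0,0,0],[0,0,-0.3,0,0,0],[0,0,-0.5,0,0,0],[0,0,-0.7,0,0,0],[0,0,-0.8,0,0,0],[0,0,-0.8,0,0,0]]]'
python3 - <<'E'
from h import *
im,d=bot.read_camera('scene'); cv2.imwrite('pics/s5.png',im[80:280,240:500].repeat(3,0).repeat(3,1))
E
python3 go.py .50 .18 .23 0 .54 0 .23 0 .576 -.121 .23 0 .576 -.121 .097 0
```

```text
clock: 16.83
tool_pos: [0.4634, 0.365, 0.0732]
orientation: [3.142, 0.002, -0.0]
wrist_force: [-0.3, 0.3, 0.3]
opening: 0.0855
gripper_force: 0.0
clock: 17.33
tool_pos: [0.4647, 0.3658, 0.2387]
orientation: [-3.137, -0.002, -0.013]
wrist_force: [-0.2, 0.5, 0.6]
opening: 0.0855
gripper_force: 0.0
pos [0.464  0.3653 0.2355] t 17.3833
[0.179 0.927 0.026] turn [-0.001 -0.003  0.001]
[0.2 0.9 0. ] turn [0. 0. 0.]
[0.18  0.605 0.   ] turn [0. 0. 0.]
[ 0.    -0.     0.665] turn [0. 0. 0.]
```

View pics/s5.png

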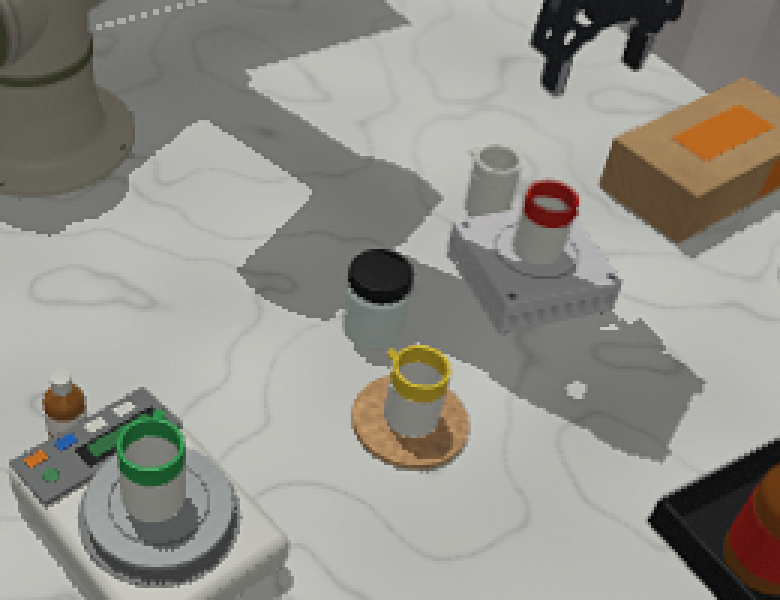

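The red beaker stands in the ring on the cooling block (crop pixel 543,240). Now the green one.

```bash
python3 -m inch '[[[0.03,0.18,0,0,0,0],[0.07,0.37,0.01,0,0,0],[0.1,0.56,0.02,0,0,0],[0.14,0.75,0.026,0,0,0],[0.179,0.927,0.026,0,0,0],[0.179,0.927,0.026,0,0,0]]]' >/dev/null
python3 -m inch '[[[0.04,0.2,0,0,0,0],[0.08,0.38,0,0,0,0],[0.12,0.56,0,0,0,0],[0.16,0.74,0,0,0,0],[0.2,0.9,0,0,0,0],[0.2,0.9,0,0,0,0]]]' >/dev/null
python3 -m inch '[[[0.05,0.18,0,0,0,0],[0.11,0.36,0,0,0,0],[0.16,0.52,0,0,0,0],[0.18,0.605,0,0,0,0],[0.18,0.605,0,0,0,0],[0.18,0.605,0,0,0,0]]]'
python3 go.py .576 -.121 .097 0
```

```text
clock: 18.88
tool_pos: [0.5753, -0.1208, 0.2269]
orientation: [-3.14, -0.001, 0.003]
wrist_force: [0.0, 0.2, -0.0]
opening: 0.0853
gripper_force: 0.0
pos [ 0.5753 -0.1208  0.2269] t 18.8833
[0.005 0.002 0.65 ] turn [-0.001  0.001  0.   ]
```

```bash
python3 -m inch '[[[0.005,0,0.1,0,0,0],[0.005,0,0.24,0,0,0],[0.005,0,0.38,0,0,0],[0.005,0,0.52,0,0,0],[0.005,0,0.62,0,0,0],[0.005,0,0.65,0,0,0],[0.005,0,0.65,0,0,0]]]'
python3 -m inch '[[[0,0,0,0,0,0],[0,0,0,0,0,0],[0,0,0,0,0,0],[0,0,0,0,0,0],[0,0,0,0,0,0],[0,0,0,0,0,0],[0,0,0,0,0,0],[0,0,0,0,0,0]]]' 1 40
python3 -m inch '[[[0,0,-0.05,0,0,0],[0,0,-0.15,0,0,0],[0,0,-0.28,0,0,0],[0,0,-0.4,0,0,0],[0,0,-0.48,0,0,0],[0,0,-0.52,0,0,0],[0,0,-0.52,0,0,0]]]'
python3 - <<'E'
from h import *
im,d=bot.read_camera('scene'); cv2.imwrite('pics/s6.png',im[130:310,120:380].repeat(3,0).repeat(3,1))
E
python3 go.py .51 -.26 .20 0 .461 -.374 .20 0 .461 -.374 .135 0
```

```text
clock: 19.47
tool_pos: [0.5759, -0.1195, 0.0969]
orientation: [-3.14, -0.004, 0.005]
wrist_force: [0.6, 0.3, 0.1]
opening: 0.0853
gripper_force: 0.0
clock: 20.13
tool_pos: [0.5774, -0.1213, 0.0999]
orientation: [3.141, 0.002, 0.004]
wrist_force: [0.2, 1.6, 5.3]
opening: 0.0514
gripper_force: 41.4
clock: 20.72
tool_pos: [0.5772, -0.1215, 0.2044]
orientation: [3.14, 0.002, 0.005]
wrist_force: [-0.3, -0.1, -1.4]
opening: 0.052
gripper_force: 42.2
pos [ 0.5767 -0.1213  0.2026] t 20.7667
[-0.334  0.693  0.013] turn [ 0.    -0.001  0.001]
[-0.245  0.57   0.   ] turn [0. 0. 0.]
[ 0.    -0.     0.325] turn [0. 0. 0.]
```

View pics/s6.png

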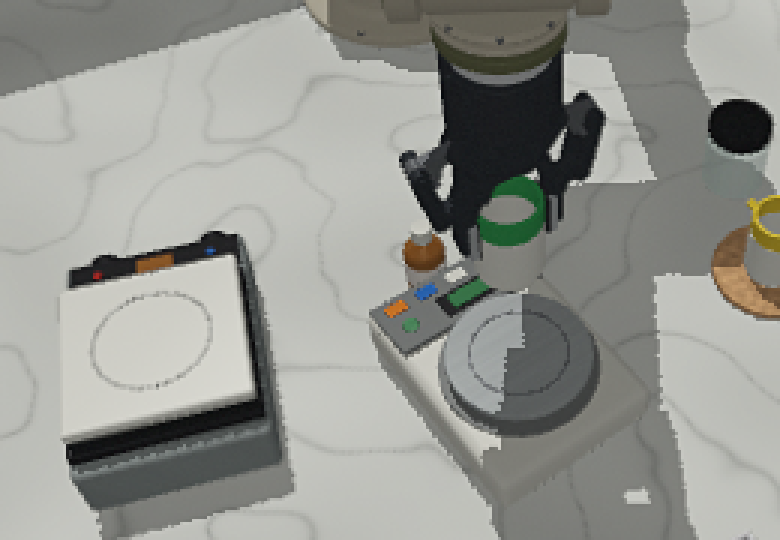

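The green beaker is held upright (crop pixel 512,230); hotplate and pan are empty.

```bash
python3 -m inch '[[[-0.05,0.1,0,0,0,0],[-0.12,0.25,0,0,0,0],[-0.2,0.41,0,0,0,0],[-0.27,0.56,0,0,0,0],[-0.334,0.693,0.013,0,0,0],[-0.334,0.693,0.013,0,0,0]]]' >/dev/null
python3 -m inch '[[[-0.07,0.16,0,0,0,0],[-0.13,0.31,0,0,0,0],[-0.19,0.44,0,0,0,0],[-0.23,0.54,0,0,0,0],[-0.245,0.57,0,0,0,0],[-0.245,0.57,0,0,0,0],[-0.245,0.57,0,0,0,0]]]'
python3 go.py .461 -.374 .136 0 .461 -.374 .13 0
```

```text
clock: 21.85
tool_pos: [0.4614, -0.373, 0.1987]
orientation: [-3.14, -0.002, 0.001]
wrist_force: [0.9, 0.8, 0.0]
opening: 0.0519
gripper_force: 42.5
pos [ 0.4614 -0.373   0.1987] t 21.85
[-0.002  0.005  0.314] turn [-0.001  0.     0.001]
[ 0.   -0.    0.03] turn [0. 0. 0.]
```

```bash
python3 -m inch '[[[0,0.005,0.05,0,0,0],[0,0.005,0.12,0,0,0],[0,0.005,0.2,0,0,0],[0,0.005,0.27,0,0,0],[0,0.005,0.305,0,0,0],[0,0.005,0.314,0,0,0],[0,0.005,0.314,0,0,0]]]' >/dev/null
python3 -m inch '[[[0,0,0.01,0,0,0],[0,0,0.02,0,0,0],[0,0,0.03,0,0,0],[0,0,0.03,0,0,0],[0,0,0.03,0,0,0]]]'
```

```text
clock: 22.85
tool_pos: [0.4612, -0.3751, 0.1308]
orientation: [3.141, 0.002, 0.0]
wrist_force: [0.3, 0.2, -0.8]
opening: 0.0515
gripper_force: 42.5
```

```bash
python3 -m inch '[[[0,0,0.004,0,0,0],[0,0,0.008,0,0,0],[0,0,0.008,0,0,0]]]'
python3 -m inch '[[[0,0,0.002,0,0,0],[0,0,0.005,0,0,0],[0,0,0.005,0,0,0]]]'
```

```text
clock: 23.1
tool_pos: [0.4613, -0.3752, 0.1299]
orientation: [3.141, 0.002, 0.001]
wrist_force: [-1.5, 1.1, 5.1]
opening: 0.0516
gripper_force: 42.8
clock: 23.35
tool_pos: [0.4613, -0.3753, 0.1299]
orientation: [3.14, 0.002, 0.002]
wrist_force: [-3.9, 2.7, 11.9]
opening: 0.0519
gripper_force: 43.3
```

Contact on the hotplate; release and go for the yellow one on the mat.

```bash
python3 -m inch '[[[0,0,-0.005,0,0,0],[0,0,-0.005,0,0,0],[0,0,-0.005,0,0,0],[0,0,-0.005,0,0,0],[0,0,-0.005,0,0,0],[0,0,-0.005,0,0,0]]]' -1 
python3 -m inch '[[[0,0,-0.1,0,0,0],[0,0,-0.25,0,0,0],[0,0,-0.4,0,0,0],[0,0,-0.53,0,0,0],[0,0,-0.55,0,0,0],[0,0,-0.55,0,0,0]]]'
python3 - <<'E'
from h import *
from scipy.optimize import least_squares
for c in('top','scene'):
    im,d=bot.read_camera(c); P=cloud(c,d)
    for n,x,y,z in(('red',.463,.366,.117),('yel',.563,.146,.080),('grn',.461,-.374,.172)):
        Q=P[(abs(P[...,2]-z-.001)<.005)&(np.hypot(P[...,0]-x,P[...,1]-y)<.04)][:,:2]
        if len(Q)<10: print(c,n,'few');continue
        s=least_squares(lambda p:np.hypot(Q[:,0]-p[0],Q[:,1]-p[1])-.024,[x,y],loss='soft_l1',f_scale=.002)
        print(c,n,len(Q),s.x.round(4))
    for n in('balance','hotplate','cooling_block'):
        for r in bot.trace(n,c)[:1]:
            Q=P[r['pixels']&(d>0)]; z={'balance':.072,'hotplate':.102,'cooling_block':.047}[n]; T=Q[abs(Q[:,2]-z)<.005]
            print(c,n,round(r['conf'],2),len(T),np.round(cv2.minAreaRect(T[:,:2].astype(np.float32))[:2],3).tolist())
E
python3 go.py .49 -.19 .23 0 .52 0 .23 0 .563 .146 .23 0 .563 .146 .035 0
```

```text
clock: 23.85
tool_pos: [0.4611, -0.375, 0.1289]
orientation: [-3.141, -0.002, 0.0]
wrist_force: [-0.6, -0.2, -0.9]
opening: 0.0854
gripper_force: 0.0
clock: 24.35
tool_pos: [0.4615, -0.3755, 0.2407]
orientation: [3.139, 0.002, 0.003]
wrist_force: [-0.1, -0.1, -0.6]
opening: 0.0851
gripper_force: 0.0
top red 67 [0.4628 0.3652]
top yel 63 [0.5626 0.1466]
top grn few
top balance 0.88 872 [[0.58, -0.118], [0.116, 0.117]]
top hotplate 0.92 291 [[0.5, -0.325], [0.055, 0.118]]
top cooling_block 0.95 996 [[0.462, 0.365], [0.13, 0.13]]
scene red 87 [0.463  0.3631]
scene yel 102 [0.5642 0.1452]
scene grn 159 [ 0.4607 -0.3755]
scene balance 0.6 1636 [[0.582, -0.12], [0.118, 0.119]]
scene hotplate 0.82 2210 [[0.462, -0.375], [0.138, 0.142]]
scene cooling_block 0.62 870 [[0.463, 0.365], [0.131, 0.135]]
pos [ 0.461  -0.3749  0.2384] t 24.75
[ 0.146 -0.924  0.043] turn [-0.001  0.     0.001]
[ 0.15 -0.95 -0.  ] turn [0. 0. 0.]
[ 0.215 -0.73  -0.   ] turn [0. 0. 0.]
[ 0.    -0.     0.975] turn [0. 0. 0.]
```

All placed within about 2 mm. Next the last one.

```bash
python3 -m inch '[[[0.03,-0.18,0,0,0,0],[0.06,-0.37,0,0,0,0],[0.09,-0.56,0,0,0,0],[0.12,-0.75,0.02,0,0,0],[0.146,-0.924,0.043,0,0,0],[0.146,-0.924,0.043,0,0,0]]]' >/dev/null
python3 -m inch '[[[0.03,-0.19,0,0,0,0],[0.06,-0.38,0,0,0,0],[0.09,-0.57,0,0,0,0],[0.12,-0.76,0,0,0,0],[0.15,-0.95,0,0,0,0],[0.15,-0.95,0,0,0,0]]]' >/dev/null
python3 -m inch '[[[0.05,-0.18,0,0,0,0],[0.1,-0.36,0,0,0,0],[0.16,-0.54,0,0,0,0],[0.2,-0.69,0,0,0,0],[0.215,-0.73,0,0,0,0],[0.215,-0.73,0,0,0,0],[0.215,-0.73,0,0,0,0]]]'
python3 go.py .563 .146 .035 0
```

```text
clock: 26.33
tool_pos: [0.5628, 0.1452, 0.2301]
orientation: [3.141, 0.002, -0.001]
wrist_force: [0.2, -0.7, 1.4]
opening: 0.0857
gripper_force: 0.0
pos [0.5628 0.1452 0.2301] t 26.3333
[ 0.002 -0.005  0.976] turn [0.    0.    0.001]
```

```bash
python3 -m inch '[[[0,-0.005,0.12,0,0,0],[0,-0.005,0.28,0,0,0],[0,-0.005,0.44,0,0,0],[0,-0.005,0.6,0,0,0],[0,-0.005,0.76,0,0,0],[0,-0.005,0.88,0,0,0],[0,-0.005,0.95,0,0,0],[0,-0.005,0.97,0,0,0]]]'
python3 -m inch '[[[0,0,0,0,0,0],[0,0,0,0,0,0],[0,0,0,0,0,0],[0,0,0,0,0,0],[0,0,0,0,0,0],[0,0,0,0,0,0],[0,0,0,0,0,0],[0,0,0,0,0,0]]]' 1 40
python3 -m inch '[[[0,0,-0.05,0,0,0],[0,0,-0.15,0,0,0],[0,0,-0.3,0,0,0],[0,0,-0.45,0,0,0],[0,0,-0.6,0,0,0],[0,0,-0.68,0,0,0],[0,0,-0.7,0,0,0],[0,0,-0.7,0,0,0]]]' 
python3 go.py .575 .01 .175 0 .581 -.119 .175 0 .581 -.119 .107 0
```

```text
clock: 27.0
tool_pos: [0.5614, 0.1449, 0.0341]
orientation: [3.141, -0.002, -0.007]
wrist_force: [0.4, -0.2, -0.1]
opening: 0.0853
gripper_force: 0.0
clock: 27.67
tool_pos: [0.5637, 0.1465, 0.0382]
orientation: [3.141, 0.002, 0.004]
wrist_force: [-1.5, -2.2, 7.5]
opening: 0.0518
gripper_force: 42.1
clock: 28.33
tool_pos: [0.563, 0.147, 0.1777]
orientation: [-3.141, -0.002, -0.003]
wrist_force: [-0.1, 0.1, -2.4]
opening: 0.0512
gripper_force: 42.3
pos [0.563  0.147  0.1777] t 28.3333
[0.059 0.685 0.013] turn [-0.    -0.001  0.001]
[0.03  0.645 0.   ] turn [0. 0. 0.]
[ 0.   -0.    0.34] turn [0. 0. 0.]
```

```bash
python3 -m inch '[[[0.01,0.1,0,0,0,0],[0.02,0.25,0,0,0,0],[0.03,0.41,0,0,0,0],[0.045,0.56,0,0,0,0],[0.059,0.685,0.01,0,0,0],[0.059,0.685,0.01,0,0,0]]]' >/dev/null
python3 -m inch '[[[0.01,0.15,0,0,0,0],[0.015,0.31,0,0,0,0],[0.02,0.46,0,0,0,0],[0.03,0.58,0,0,0,0],[0.03,0.645,0,0,0,0],[0.03,0.645,0,0,0,0],[0.03,0.645,0,0,0,0]]]'
python3 go.py .581 -.119 .107 0 .581 -.119 .101 0
```

```text
clock: 29.42
tool_pos: [0.5805, -0.1184, 0.1735]
orientation: [-3.14, -0.001, 0.003]
wrist_force: [0.7, 0.3, -1.9]
opening: 0.0514
gripper_force: 42.6
pos [ 0.5805 -0.1184  0.1735] t 29.4167
[0.003 0.003 0.333] turn [-0.001  0.001  0.   ]
[ 0.   -0.    0.03] turn [0. 0. 0.]
```

```bash
python3 -m inch '[[[0.003,0.003,0.05,0,0,0],[0.003,0.003,0.12,0,0,0],[0.003,0.003,0.2,0,0,0],[0.003,0.003,0.27,0,0,0],[0.003,0.003,0.32,0,0,0],[0.003,0.003,0.333,0,0,0],[0.003,0.003,0.333,0,0,0]]]' >/dev/null
python3 -m inch '[[[0,0,0.01,0,0,0],[0,0,0.02,0,0,0],[0,0,0.03,0,0,0],[0,0,0.03,0,0,0],[0,0,0.03,0,0,0]]]'
```

```text
clock: 30.42
tool_pos: [0.5815, -0.1197, 0.102]
orientation: [3.142, 0.002, 0.0]
wrist_force: [-0.3, 0.0, -2.3]
opening: 0.0513
gripper_force: 42.6
```

```bash
python3 -m inch '[[[0,0,0.003,0,0,0],[0,0,0.006,0,0,0],[0,0,0.006,0,0,0]]]'
python3 -m inch '[[[0,0,0.003,0,0,0],[0,0,0.006,0,0,0],[0,0,0.006,0,0,0]]]'
```

```text
clock: 30.67
tool_pos: [0.5815, -0.1197, 0.1007]
orientation: [-3.142, -0.002, 0.0]
wrist_force: [0.2, -0.4, -2.1]
opening: 0.0513
gripper_force: 42.6
clock: 30.92
tool_pos: [0.5816, -0.1198, 0.1003]
orientation: [3.141, 0.002, 0.001]
wrist_force: [-1.7, 0.5, 4.7]
opening: 0.0514
gripper_force: 43.1
```

```bash
python3 -m inch '[[[0,0,0,0,0,0],[0,0,0,0,0,0],[0,0,0,0,0,0],[0,0,0,0,0,0],[0,0,0,0,0,0],[0,0,0,0,0,0]]]' -1 
python3 -m inch '[[[0,0,-0.1,0,0,0],[0,0,-0.25,0,0,0],[0,0,-0.4,0,0,0],[0,0,-0.53,0,0,0],[0,0,-0.6,0,0,0],[0,0,-0.6,0,0,0]]]' 
python3 -m inch '[[[-0.1,-0.1,0,0,0,0],[-0.2,-0.2,0,0,0,0],[-0.3,-0.3,0,0,0,0],[-0.4,-0.4,0,0,0,0],[-0.5,-0.5,0,0,0,0],[-0.5,-0.5,0,0,0,0],[-0.5,-0.5,0,0,0,0]]]'
python3 - <<'E'
from h import *
from scipy.optimize import least_squares
for c in('top','scene'):
    im,d=bot.read_camera(c); P=cloud(c,d)
    if c=='scene': cv2.imwrite('pics/s9.png',cv2.resize(im[90:310,120:480],(792,484)))
    for n,x,y,z in(('red',.463,.366,.117),('yel',.581,-.119,.142),('grn',.461,-.374,.172)):
        Q=P[(abs(P[...,2]-z-.001)<.005)&(np.hypot(P[...,0]-x,P[...,1]-y)<.04)][:,:2]
        if len(Q)<10: print(c,n,'few');continue
        s=least_squares(lambda p:np.hypot(Q[:,0]-p[0],Q[:,1]-p[1])-.024,[x,y],loss='soft_l1',f_scale=.002)
        print(c,n,len(Q),s.x.round(4))
E
```

```text
clock: 31.42
tool_pos: [0.5815, -0.1197, 0.0994]
orientation: [3.142, 0.002, -0.0]
wrist_force: [-0.3, 0.5, -0.1]
opening: 0.0853
gripper_force: 0.0
clock: 31.92
tool_pos: [0.5826, -0.1201, 0.223]
orientation: [3.139, 0.002, 0.009]
wrist_force: [0.3, -0.3, 0.8]
opening: 0.0856
gripper_force: 0.0
clock: 32.5
tool_pos: [0.4807, -0.0191, 0.2189]
orientation: [-3.141, -0.004, 0.001]
wrist_force: [0.3, 0.5, -0.2]
opening: 0.0861
gripper_force: 0.0
top red 62 [0.4631 0.3656]
top yel 41 [ 0.5801 -0.1189]
top grn 86 [ 0.4591 -0.3729]
scene red 83 [0.4627 0.3629]
scene yel 142 [ 0.582  -0.1206]
scene grn 170 [ 0.4609 -0.3754]
```

View pics/s9.png

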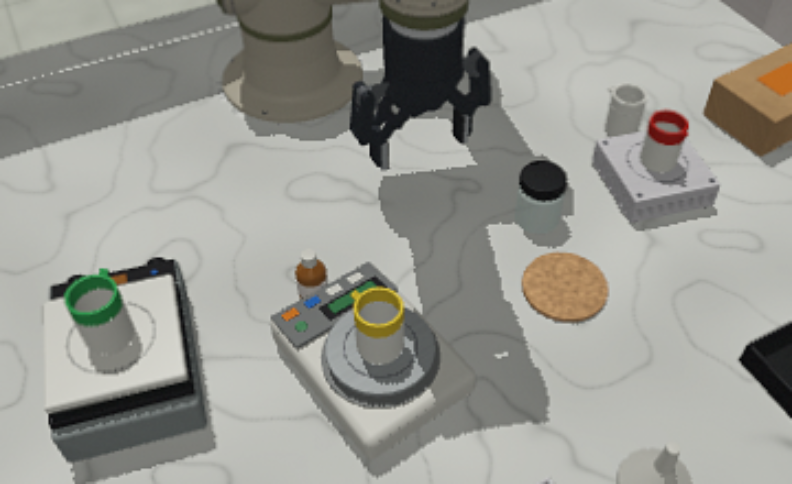

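Green stands in the hotplate ring (110,350), yellow mid-pan (380,350) and red on the cooling block (662,160). All are upright.

```bash
python3 -c "
from plant import bot
print(bot.close_job())"
```

```text
the job is handed in; nothing more can be done
None
```

I handed the job in at about 33 s of the 115 s allowed: red is on the cooling block, yellow on the balance (by way of the cork mat) and green on the hotplate, each upright, let go and about 3 mm or less from the middle by the cameras; the verdict was not reported back.

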